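# Lock a carved capital onto the tilted carving stand

### The job

The carver wants to go on working on the small wooden capital: swing the red knob to open the lock ring of the tilted green stand, push the capital's square plate down over the stand's square post until it sits fully home, then swing the red knob the other way to lock the ring over the plate, and let go. Leave the mallet, glue bottle, wax tin and gouge where they are.

Things in the scene. Friction and masses are not known exactly. Their poses are not given: they have to be found in the camera images.
- capital: Loose carved wooden capital, upright, 72 mm tall, 0.3 kg. Origin: centre of its underside. Steel plate 56x56x12 mm; neck 37x37 to z=52; top block 46x46 from z=52 to 70: grip its flat faces across x or y (scrolls below its corners reach 36 mm from the axis). Square hole 25.5x25.5, 52 deep in the underside. All sides along x and y; fits the post in any of four quarter turns.
- stand: Fixed green stand. Origin: centre below the head, on the bench. Base 150 x 130 x 22 mm. Its head (platen, post, ring) leans 30 degrees from vertical towards the stand's own -x.
- seat (a point): Centre of the top of the stand's round dark platen (86 mm wide), 110 mm above the bench; z along the post, 30 degrees from vertical, y level, x uphill. Steel post 22x22 mm here (sides along x, y), straight to 28 mm, then tapering to 11x11 at 42 mm. When home, the capital's origin lies on this point with the same z axis.
- lock_ring (a joint): Angle (rad, 0 to 0.8) of the ring about the seat's z; grows clockwise seen from the post's tip. 0 = open: four yellow lips facing the post's sides let the plate pass. 0.8 = locked: lips over the plate's corners. Ring 100 mm wide, 19 mm high over the platen; lips inward to 32 mm radius, undersides 14 mm over the platen. Stays where left; about 2 N at the knob.
- ring_knob (a point): Point on the axis of the red knob, a 16 mm pin parallel to the seat's z on the ring's arm, 90 mm from the ring's axis; this point 34 mm above the platen plane, the knob from 14 (arm top) to 46 mm. In the seat's frame it lies at the angle (-1.169 - joint value) from the seat's x axis.
- mallet: Round wooden carver's mallet standing on its head, 82 mm wide, 210 mm tall; origin at the centre of its foot. Leave it alone.
- glue: White glue bottle, 60 mm wide, 170 mm tall; origin at the centre of its foot. Leave it alone.
- wax_tin: Blue and steel round tin, 52 mm wide, 82 mm tall, standing close beside the capital; origin at the centre of its foot. Leave it alone.
- gouge: Gouge lying flat, 223 mm long, dark wooden handle 27 mm thick towards -x, blade towards +x; origin on the bench below the ferrule. Leave it alone.

How it is judged:
By the outcome, as a careful person would: the job done as asked, in the order asked, and still so for the second after the job is handed in, with the robot touching nothing.
It also fails if it takes over 72 s, if anything falls off the work surface, if the arm or the gripper's body presses on something with over 40 N, if the wrist force passes 120 N, or if a joint passes its speed limit or range.

### The arm

A 7-joint arm with a two-finger parallel gripper is mounted at the origin on the work surface. World frame = base frame: x ahead of the robot, y to its left, z up, the work surface at z = 0. Lengths are in mm, angles in rad, forces in N, time in s.
With the tool pointing down it reaches from about 425 to 875 mm from the base axis. Payload 9.9 kg.
Tool frame: the origin (TCP) lies between the finger pads; the fingertips stand 17 mm ahead of it and the grasp point (between the pads) lies 2 mm behind it (ctrl.tcp_to_tips is the distance from the TCP to the fingertips, in mm); z points along the fingers, y is the line along which they close (so a half turn about z gives the same grasp; the last joint's range is limited). The gripper opens to 85 mm and grips with 20 to 120 N. Pads are 22 mm wide; open, the fingers measure 114 mm over their backs; the gripper's body (76 mm by 85 mm) begins 54 mm behind the grasp point. The pads swing forward as they close: fully open they stand 13 mm farther back than shut.
Start: joints at [-1.431, 0.576, 0.025, 1.437, -0.015, 1.129, -0.057], TCP at [149.799, 658.171, 214.189] pointing down, gripper open.
Joint ranges: [-2.76, 2.76], [-0.34, 2.15], [-1.52, 1.57], [0.19, 2.46], [-1.09, 4.23], [0.17, 1.99], [-2.82, 2.82]. Speed limits (rad/s): [2.22, 2.22, 3.01, 3.01, 3.14, 3.14, 3.14].

### API

Orientations are given as a unit quaternion [w, x, y, z].
In Python, from workcell import monitor, cams, close_job, ctrl gives the robot as it stands.
- The arm moves only by the tool apply_moves, never from a script. Its arguments are lists of equal length, an entry for each row: "rotation": the turn, a rotation vector about the tool's x, y, z in degrees, a list of three; "slide": the shift along the tool's x, y, z in cm, a list of three; "fingers": the gripper's target within -1 to 1 (fully open at 1, half-way at 0, shut at -1). A call has 1 to 10 rows; each row is the pose to reach, as a shift and turn from the pose commanded when the call began, along the tool's axes at that moment; what a row does not reach only later rows make up. A row lasts 1/8 s, in which the tool goes at most 62.5 mm and 10.7 degrees, less where a joint would pass 70% of its speed; a pose out of reach is approached as far as the arm can. A call with a gripper value outside its range is refused whole. The fingers move at their own pace and stop on an object; the grip force is fixed at half the most. Time passes only in rows, so rows that repeat a pose let the fingers close. It gives the time, the measured TCP pose, the force, the opening and the grip force at its end, in the units of the state.
- monitor.read_state(): the state, without advancing time (a new reading comes with each control period).
- cams.grab_frame(name): name is "side" or "top"; returns the picture (384x512x3 uint8, blue, green, red); there is no depth.
- cams.camera_info(name): a dict with "fovy" (degrees; the focal length in pixels is half the picture's height over the tangent of half this angle, whatever the lens; pixels are square), "cx", "cy" (the principal point, pixels), "dist" ([k1, k2, p1, p2, k3] as OpenCV has them; the pictures are not rectified), "R" (3x3) and "t" (3): a world point X has camera coordinates R X + t. Camera axes: x right, y down, z forward; pixel columns grow to the right and rows downward; lengths in mm; the calibration is good to about 2 mm. A picture is of the moment at which its call begins. camera_info takes no time and is no camera call.
- close_job(): hands the job in; it is judged then, once.
The state is a dict: "clock": time; "joints": joint angles; "joint_vel": joint speeds; "joint_efforts": joint torques, N m; "tool_pos": TCP position; "tool_rot": TCP orientation; "ft_force": force on the tool from outside, world axes, zero at the start; "ft_torque": the same for the moment, N m; "finger_gap": finger opening in mm; "grip_force": force on a finger pad.
Only numpy, scipy, OpenCV 4.12 (cv2) and the standard library are available. Lean on these libraries where they do the work, as an engineer would, in place of code of your own. Each camera call takes 0.05 s, during which the arm holds its last target. There are 200 camera calls.

## Working session

There is one attempt and no reset: what is moved stays moved. The work goes in short steps, Python scripts to look and compute and a tool call to move; the robot and the scene stay as the last step left them, time stands still between calls to the robot, and variables do not carry over. Pictures are saved under pics/ and viewed, at most 10 in all, crops included, and the job is handed in when it is done.

Besides the shell and the picture viewer there is one more tool, called after "Call:" as name(argument=value, ...) on one line, values as JSON. apply_moves: Moves the arm, as the interface text tells. Its arguments: {"type":"object","properties":{"rotation":{"type":"array","items":{"type":"array","items":{"type":"number"}}},"slide":{"type":"array","items":{"type":"array","items":{"type":"number"}}},"fingers":{"type":"array","items":{"type":"number"}}},"required":["rotation","slide","fingers"]}

```bash
ls; mkdir -p pics
python3 - <<'E'
from workcell import monitor,cams,ctrl
import cv2
for n in("side","top"):
    cv2.imwrite(f"pics/{n}0.png",cams.grab_frame(n))
    print(n,cams.camera_info(n))
print(monitor.read_state(),ctrl.tcp_to_tips)
E
```

```text
pics
side {'fovy': 56.09892133772585, 'cx': 261.537335866571, 'cy': 190.55110911149853, 'dist': array([-0.07118459,  0.        ,  0.        ,  0.        ,  0.        ]), 'R': array([[ 0.79318992, -0.60872625, -0.01738122],
       [-0.41540283, -0.51997182, -0.74637109],
       [ 0.44529792,  0.59923423, -0.66530301]]), 't': array([-457.33241265,  303.31234829,  973.47655753])}
top {'fovy': 54.267937310739924, 'cx': 248.36043670699226, 'cy': 187.05057309073078, 'dist': array([-0.09310913,  0.        ,  0.        ,  0.        ,  0.        ]), 'R': array([[ 0.02358182, -0.9996294 ,  0.01360017],
       [-0.98068186, -0.02577295, -0.19390421],
       [ 0.19418286, -0.00876482, -0.98092619]]), 't': array([-37.33607644, 544.37856663, 901.24300249])}
{'clock': 0.1, 'joints': array([-1.43081712,  0.57644238,  0.02480834,  1.43784371, -0.01498986,
        1.12895968, -0.05649271]), 'joint_vel': array([-9.78596444e-04, -1.50225797e-03,  8.11212883e-04,  1.60781818e-05,
       -4.24883999e-04, -1.16606509e-03,  3.94373439e-04]), 'joint_efforts': array([ 5.56692830e-03, -7.67299175e+01,  2.25782521e+00, -2.86602312e+01,
        1.58751116e-02,  8.62042158e-03,  1.51065115e-05]), 'tool_pos': array([149.67354668, 657.75832414, 213.4248534 ]), 'tool_rot': array([-5.06986946e-05,  1.11618201e-01,  9.93750893e-01, -7.32858396e-04]), 'ft_force': array([ 0.08154541, -0.17379973,  0.11001247]), 'ft_torque': array([ 0.06585198, -0.0100231 ,  0.0086718 ]), 'grip_force': 0.0, 'finger_gap': 85.02686675200482} 17.0
```

View pics/side0.png

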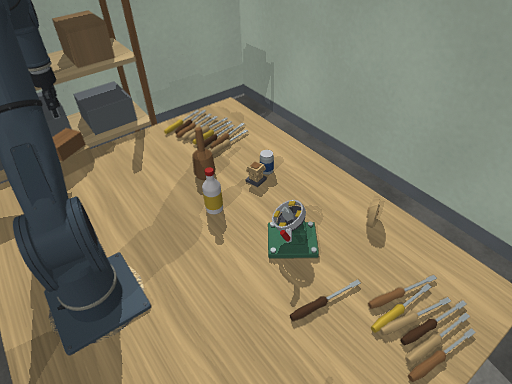

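View pics/top0.png

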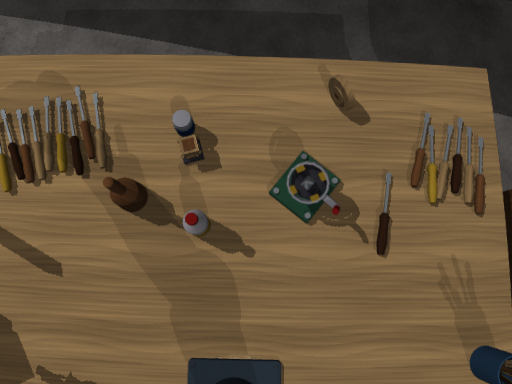

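The side view shows the capital at about (257,174), the tin at (267,160), the stand at (292,235) and the red knob at (286,236). In the top view the capital is at (191,150), the stand at (306,187) and the knob at (336,210). Next I'll enlarge crops.

Run:
```python
import cv2,numpy as np
t=cv2.imread("pics/top0.png");s=cv2.imread("pics/side0.png")
def c(im,x,y,w,h,W,H):return cv2.resize(im[y:y+h,x:x+w],(W,H),interpolation=cv2.INTER_CUBIC)
a=np.hstack([c(t,265,145,80,80,400,400),c(s,260,192,66,66,396,396) if 0 else c(s,260,190,80,80,400,400)])
b=np.hstack([c(t,165,100,80,40*1,400,200)*0+c(t,160,125,80,40,400,200),c(s,230,150,80,40,400,200)])
cv2.imwrite("pics/crop0.png",np.vstack([a,b]))
```

```text
(no output)
```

View pics/crop0.png

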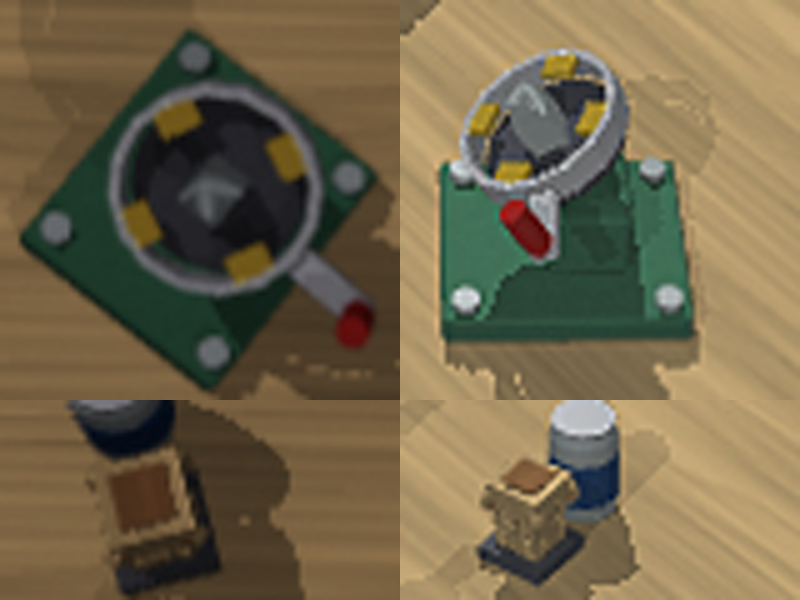

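```bash
cat > h.py <<'E'
import numpy as np,cv2
from scipy.optimize import least_squares
from scipy.spatial.transform import Rotation as Ro
from workcell import monitor,cams,ctrl
I={n:cams.camera_info(n) for n in("side","top")}
def proj(n,X):
    i=I[n];f=192/np.tan(np.radians(i["fovy"]/2))
    K=np.array([[f,0,i["cx"]],[0,f,i["cy"]],[0,0,1.]])
    return cv2.projectPoints(np.atleast_2d(X).astype(float),cv2.Rodrigues(i["R"])[0],i["t"],K,i["dist"])[0][:,0]
def seatR(yaw): return Ro.from_euler("z",yaw)*Ro.from_euler("y",-np.pi/6)
def px(o,l): return np.array(o)+(np.array(l,float)+.5)/5-.5
E
cat > fit.py <<'E'
from h import *
T=(265,145);S=(260,190)
bt=px(T,[(192,30),(22,240),(208,388),(378,180)]);bs=px(S,[(41,163),(286,165),(292,323),(43,323)])
lt=px(T,[(178,118),(287,157),(250,263),(142,223)]);ls=px(S,[(160,67),(193,115),(115,172),(85,120)])
kt=px(T,[(355,325)]);ks=px(S,[(126,230)])
bc=np.array([(1,1),(1,-1),(-1,-1),(-1,1)])
def near(P,Q): # match each Q to nearest P
    return (P[np.argmin(((P[:,None]-Q[None])**2).sum(2),0)]-Q).ravel()
def res(p):
    bx,by,yaw,sx,sy,j,lr=p
    B=np.c_[bc*[75,65],np.full(4,22)];B=Ro.from_euler("z",yaw).apply(B)+[bx,by,0]
    R=seatR(yaw);s=np.array([sx,sy,110])
    a=-j+np.arange(4)*np.pi/2
    L=R.apply(np.c_[lr*np.cos(a),lr*np.sin(a),np.full(4,19)])+s
    k=-1.169-j;Kp=R.apply([[90*np.cos(k),90*np.sin(k),30]])+s
    r=[near(proj("top",B),bt),near(proj("side",B),bs),near(proj("top",L),lt),near(proj("side",L),ls),
      (proj("top",Kp)-kt).ravel(),(proj("side",Kp)-ks).ravel()]
    return np.concatenate(r)
# rough centre of base
best=[]
for y in np.arange(0,6.3,.2):
  for j in(.1,.4,.7):
    r=least_squares(res,[570,-70,y,570,-70,j,38],loss="soft_l1")
    best.append((r.cost,r.x))
best.sort(key=lambda b:b[0])
for c,x in best[:12:3]: print(c,x.round(3));
print(res(best[0][1]).reshape(-1,2).round(1).tolist())
# capital
T=(160,125);S=(230,150)
qt=px(T,[(108,75),(175,65),(185,122),(118,133)]);qs=px(S,[(100,77),(130,60),(173,73),(145,92)])
pt=px(T,[(128,190),(220,170)]);ps=px(S,[(78,148),(140,178),(183,145)])
def rc(p):
    x,y,w,h=p;f=lambda hh,z:Ro.from_euler("z",w).apply(np.c_[bc*hh,np.full(4,z)])+[x,y,0]
    return np.concatenate([near(proj("top",f(h,72)),qt),near(proj("side",f(h,72)),qs),near(proj("top",f(28,6)),pt),near(proj("side",f(28,6)),ps)])
best=[]
for w in np.arange(-.8,.8,.2):
    r=least_squares(rc,[640,210,w,18],loss="soft_l1");best.append((r.cost,r.x))
best.sort(key=lambda b:b[0]);print(best[0][0],best[0][1].round(3));print(rc(best[0][1]).reshape(-1,2).round(1).tolist())
E
python3 fit.py
```

```text
7.182172026087553 [ 559.78  -174.053    5.607  553.185 -168.437    6.727   38.358]
7.182172026087649 [ 5.59780e+02 -1.74053e+02  5.60700e+00  5.53185e+02 -1.68437e+02
  4.43000e-01  3.83580e+01]
7.182172026087683 [ 559.78  -174.053    5.607  553.185 -168.437   19.293   38.358]
7.182172026087705 [ 559.78  -174.053   -0.676  553.185 -168.437   -5.84    38.358]
[[0.4, -1.2], [-0.8, -1.5], [0.5, 0.6], [1.1, -0.8], [-0.4, 0.0], [-2.5, -0.3], [0.0, 0.5], [-1.3, 0.3], [0.0, -0.4], [0.0, -0.4], [-0.1, -0.4], [0.1, -0.4], [-0.3, 0.4], [-0.5, 1.0], [-0.7, 0.6], [-0.5, 0.3], [0.1, -0.7], [-0.3, 0.1]]
9.99182615962847 [651.698 131.363 -15.471  16.862]
[[0.1, -1.1], [-0.4, -1.8], [-0.0, -0.9], [0.4, -0.4], [-0.7, 1.2], [-0.7, 0.1], [-2.1, 0.9], [-2.5, 1.8], [-1.2, -0.1], [0.7, -0.3], [0.2, 1.4], [-0.5, 1.5], [0.4, 0.3]]
```

The fit gives the seat at about (553,-168) with yaw -38.7° and the ring at about 0.44. The capital is at about (652,131) with yaw 13.6°. Next I'll go high over the knob.

```bash
cat >> h.py <<'E'
SEAT=np.array([553.2,-168.4,110.]);YAW=-0.676;J=0.443
def st(): 
    s=monitor.read_state();q=s["tool_rot"];return s,np.array(s["tool_pos"]),Ro.from_quat([q[1],q[2],q[3],q[0]])
def frame(y,z):
    return Ro.from_matrix(np.c_[np.cross(y,z),y,z])
def knob(j,z,dr=0):
    "tool pose with TCP on the knob axis, z above platen, tool y tangential"
    k=-1.169-j;R=seatR(YAW)
    return R.apply([(90+dr)*np.cos(k),(90+dr)*np.sin(k),z])+SEAT, frame(R.apply([-np.sin(k),np.cos(k),0]),R.apply([0,0,-1]))
def seat(z,off=(0,0),yawoff=0):
    "TCP pose with tool y along seat y, z above platen"
    R=seatR(YAW)*Ro.from_euler("z",yawoff)
    return seatR(YAW).apply([off[0],off[1],z])+SEAT, frame(R.apply([0,1,0]),R.apply([0,0,-1]))
def go(p,R):
    s,p0,R0=st()
    print("rot",np.degrees((R0.inv()*R).as_rotvec()).round(2),"slide cm",(R0.inv().apply(p-p0)/10).round(2),"tgt",np.round(p,1))
E
python3 - <<'E'
from h import *
p,R=knob(J,110);go(np.array([480,150,400]),R);go(p,R)
print(knob(J,43)[0])
E
```

```text
rot [-19.74 -29.97 115.14] slide cm [-43.47 -42.21 -18.59] tgt [480 150 400]
rot [-19.74 -29.97 115.14] slide cm [-48.51 -77.15   1.12] tgt [ 451.5 -202.1  203.4]
[ 477.66051419 -223.08688959  145.38545167]
```

Call:
apply_moves(rotation=[[0, 0, 0], [0, 0, 0], [-20, -30, 115], [-20, -30, 115], [-20, -30, 115], [-20, -30, 115], [-20, -30, 115], [-20, -30, 115], [-20, -30, 115], [-20, -30, 115]], slide=[[0, 0, -6], [0, 0, -12], [-43.5, -42.2, -18.5], [-43.5, -42.2, -18.5], [-43.5, -42.2, -18.5], [-43.5, -42.2, -18.5], [-43.5, -42.2, -18.5], [-43.5, -42.2, -18.5], [-43.5, -42.2, -18.5], [-43.5, -42.2, -18.5]], fingers=[1, 1, 1, 1, 1, 1, 1, 1, 1, 1])

```text
clock: 1.35
tool_pos: [421.5, 239.5, 387.6]
tool_rot: [0.182, 0.73, 0.652, 0.094]
ft_force: [0.6, 0.7, 0.4]
finger_gap: 85.3
grip_force: 0.0
```

Run:
```python
from h import *
s,p,R=st();print(p,s["joints"].round(2),s["clock"])
p,R=knob(J,110);go(p,R)
```

```text
[421.51520985 239.49001625 387.64309493] [-1.38  0.05  0.49  1.84  0.4   1.16 -1.15] 1.35
rot [-5.53 -8.76 32.72] slide cm [-41.32  -0.72  24.31] tgt [ 451.5 -202.1  203.4]
```

Call:
apply_moves(rotation=[[-5.5, -9, 33], [-5.5, -9, 33], [-5.5, -9, 33], [-5.5, -9, 33], [-5.5, -9, 33]], slide=[[-30, -0.5, 5], [-30, -0.5, 5], [-30, -0.5, 5], [-30, -0.5, 5], [-30, -0.5, 5]], fingers=[1, 1, 1, 1, 1])

```text
clock: 1.98
tool_pos: [396.7, -63.4, 369.6]
tool_rot: [0.232, 0.879, 0.4, 0.115]
ft_force: [1.0, -0.1, 0.7]
finger_gap: 85.6
grip_force: 0.0
```

Run:
```python
from h import *
s,p,R=st();print(p,s["joints"].round(2),s["clock"])
p,R=knob(J,110);go(p,R)
```

```text
[396.6603471  -63.40109599 369.55923343] [-1.25 -0.31  0.58  2.16  0.73  1.22 -1.66] 1.975
rot [-0.02  0.22  0.02] slide cm [-7.18  3.22 20.9 ] tgt [ 451.5 -202.1  203.4]
```

Call:
apply_moves(rotation=[[0, 0, 0], [0, 0, 0], [0, 0, 0], [0, 0, 0], [0, 0, 0], [0, 0, 0]], slide=[[-7.2, 3.2, 20.9], [-7.2, 3.2, 20.9], [-7.2, 3.2, 20.9], [-7.2, 3.2, 20.9], [-7.2, 3.2, 20.9], [-7.2, 3.2, 20.9]], fingers=[1, 1, 1, 1, 1, 1])

```text
clock: 2.72
tool_pos: [446.2, -196.5, 211.3]
tool_rot: [0.231, 0.878, 0.402, 0.117]
ft_force: [-0.1, 0.1, 0.2]
finger_gap: 85.6
grip_force: 0.0
```

Run:
```python
from h import *
s,p,R=st();print(p,s["joints"].round(2),s["clock"])
p,R=knob(J,110);go(p,R);go(*knob(J,46))
t=cams.grab_frame("top");s=cams.grab_frame("side")
def c(im,n):
    u,v=proj(n,SEAT)[0].astype(int);u0,v0=u-40,v-50
    print(n,u0,v0,[ (proj(n,knob(J,z)[0])-[u0,v0])*5 for z in (46,14)])
    return cv2.resize(im[v0:v0+100,u0:u0+80],(400,500),interpolation=cv2.INTER_CUBIC)
cv2.imwrite("pics/a1.png",np.hstack([c(t,"top"),c(s,"side")]))
```

```text
[ 446.20921011 -196.47599887  211.34063482] [-1.74 -0.34  1.57  2.4   1.23  0.75 -1.78] 2.725
rot [ 0.01 -0.08  0.25] slide cm [-0.1   0.27  1.07] tgt [ 451.5 -202.1  203.4]
rot [ 0.01 -0.08  0.25] slide cm [-0.11  0.27  7.47] tgt [ 476.5 -222.1  148. ]
top 268 130 [array([[335.467737  , 403.80912324]]), array([[341.82451141, 385.81773019]])]
side 249 167 [array([[163.16704888, 326.06582746]]), array([[191.7454268 , 360.42183635]])]
```

View pics/a1.png

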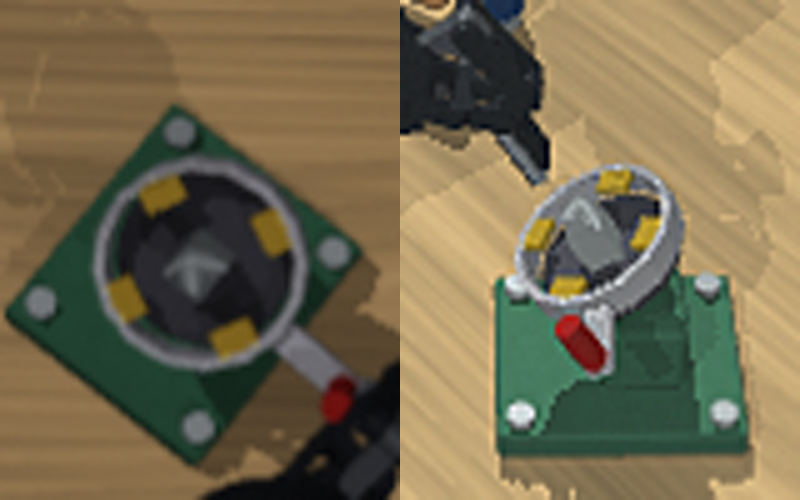

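The crop confirms the prediction: the knob tip is at (340,398) in the top half and (168,328) in the side half, about 1 px off. However, joints 2 and 3 sit at their limits. I'll identify the kinematics from the logged poses.

```bash
cat > kin.py <<'E'
from h import *
import itertools
s,p,R=st()
D=[([-1.43081712,0.57644238,0.02480834,1.43784371,-0.01498986,1.12895968,-0.05649271],[149.67,657.76,213.42],[-5e-5,.1116,.99375,-.00073]),
([-1.38,.05,.49,1.84,.4,1.16,-1.15],[421.5,239.5,387.6],[.182,.73,.652,.094]),
([-1.25,-.31,.58,2.16,.73,1.22,-1.66],[396.7,-63.4,369.6],[.232,.879,.4,.115]),
(list(s["joints"]),list(p),list(s["tool_rot"]))]
rot=lambda q:Ro.from_quat([q[1],q[2],q[3],q[0]])
def fk(q,x,sg):
    b,c,d1,d3,d5,d7,ex,ox,bx,by=x
    z=lambda a:Ro.from_euler("z",a);y=lambda a:Ro.from_euler("y",a)
    A=z(sg[0]*q[0]+b);p=np.array([bx,by,d1]);A=A*y(q[1]);p=p+A.apply([0,0,d3])
    A=A*z(sg[1]*q[2]);p=p+A.apply([ex,0,0]);A=A*y(q[3]);p=p+A.apply([-ox,0,d5]);A=A*z(sg[2]*q[4])*y(q[5])*z(sg[3]*q[6]+c);return p+A.apply([0,0,d7]),A
if __name__=="__main__":
  out=[]
  for sg in itertools.product((1,-1),repeat=4):
    for b in(0,1.5,3,-1.5):
      def f(x):
        r=[]
        for q,p,o in D:
          P,A=fk(q,x,sg);r+=list((P-p)/10)+list((A.inv()*rot(o)).as_rotvec()*30)
        return r
      r=least_squares(f,[b,0,350,400,400,250,0,0,0,0]);out.append((r.cost,sg,r.x.round(3)))
  out.sort(key=lambda a:a[0])
  for o in out[:3]:print(o)
E
python3 kin.py
```

```text
(np.float64(0.1113911964110618), (-1, -1, -1, -1), array([ 1.00000e-03,  1.56900e+00,  2.42911e+02,  6.26331e+02,
        4.32924e+02,  3.48015e+02, -1.38970e+01, -3.06560e+01,
        4.09920e+01, -4.09390e+01]))
(np.float64(0.1113911964110725), (-1, -1, -1, -1), array([ 1.00000e-03,  1.56900e+00,  2.42911e+02,  6.26331e+02,
        4.32924e+02,  3.48015e+02, -1.38970e+01, -3.06560e+01,
        4.09920e+01, -4.09390e+01]))
(np.float64(0.11139119641107349), (-1, -1, -1, -1), array([ 1.00000e-03,  1.56900e+00,  2.42911e+02,  6.26331e+02,
        4.32924e+02,  3.48015e+02, -1.38970e+01, -3.06560e+01,
        4.09920e+01, -4.09390e+01]))
```

The kinematics are clear: a ZYZYZYZ arm whose shoulder became singular when I went high and close. I'll go back, then swing round at a larger radius.

Run:
```python
from h import *
from kin import rot
go(np.array([397,-63,370]),rot([.232,.879,.4,.115]))
go(np.array([421,240,388]),rot([.182,.73,.652,.094]))
d=frame([-.5,.866,0],[0,0,-1.])
go(np.array([560,330,320]),d)
```

```text
rot [-0.06 -0.14 -0.14] slide cm [  7.41  -3.01 -19.88] tgt [397 -63 370]
rot [  5.43   8.82 -32.74] slide cm [ 31.93 -17.96 -30.01] tgt [421 240 388]
rot [   8.59   41.48 -156.17] slide cm [ 47.69 -17.5  -21.54] tgt [560 330 320]
```

Call:
apply_moves(rotation=[[0, 0, 0], [0, 0, 0], [0, 0, 0], [0, 0, 0], [5.4, 8.8, -32.7], [5.4, 8.8, -32.7], [5.4, 8.8, -32.7], [5.4, 8.8, -32.7], [5.4, 8.8, -32.7], [5.4, 8.8, -32.7]], slide=[[7.4, -3, -19.9], [7.4, -3, -19.9], [7.4, -3, -19.9], [7.4, -3, -19.9], [31.9, -18, -30], [31.9, -18, -30], [31.9, -18, -30], [31.9, -18, -30], [31.9, -18, -30], [31.9, -18, -30]], fingers=[1, 1, 1, 1, 1, 1, 1, 1, 1, 1])

```text
clock: 4.08
tool_pos: [420.2, 244.4, 387.2]
tool_rot: [0.183, 0.729, 0.653, 0.094]
ft_force: [-0.2, -1.6, -0.5]
finger_gap: 85.3
grip_force: 0.0
```

Run:
```python
from h import *
from kin import rot
s,p,R=st();print(p,s["joints"].round(2),s["clock"])
go(np.array([560,330,320]),rot([.182,.73,.652,.094]))
```

```text
[420.21585616 244.41669876 387.16502404] [-1.5   0.05  0.61  1.84  0.4   1.16 -1.15] 4.075
rot [0.12 0.02 0.19] slide cm [10.93  9.52 10.18] tgt [560 330 320]
```

Call:
apply_moves(rotation=[[0, 0, 0], [0, 0, 0], [0, 0, 0], [0, 0, 0]], slide=[[10.9, 9.5, 10.2], [10.9, 9.5, 10.2], [10.9, 9.5, 10.2], [10.9, 9.5, 10.2]], fingers=[1, 1, 1, 1])

```text
clock: 4.58
tool_pos: [562.1, 324.2, 317.2]
tool_rot: [0.184, 0.731, 0.651, 0.092]
ft_force: [-0.7, 0.2, 0.4]
finger_gap: 85.1
grip_force: 0.0
```

Run:
```python
from h import *
s,p,R=st();print(p,s["joints"].round(2),s["clock"])
P,K=knob(J,80);
for a in (10,-20):
  go(np.array([660*np.cos(np.radians(a)),660*np.sin(np.radians(a)),320]),K)
```

```text
[562.14598638 324.15875307 317.23226719] [-1.24  0.42  0.64  1.63  0.14  0.96 -0.85] 4.575
rot [-5.38 -8.42 32.65] slide cm [-19.49   9.93   6.15] tgt [650.  114.6 320. ]
rot [-5.38 -8.42 32.65] slide cm [-53.42  10.07  10.11] tgt [ 620.2 -225.7  320. ]
```

Call:
apply_moves(rotation=[[-5.4, -8.4, 32.7], [-5.4, -8.4, 32.7], [-5.4, -8.4, 32.7], [-5.4, -8.4, 32.7], [-5.4, -8.4, 32.7], [-5.4, -8.4, 32.7], [-5.4, -8.4, 32.7], [-5.4, -8.4, 32.7], [-5.4, -8.4, 32.7], [-5.4, -8.4, 32.7]], slide=[[-19.5, 10, 6], [-19.5, 10, 6], [-19.5, 10, 6], [-19.5, 10, 6], [-53.4, 10, 10], [-53.4, 10, 10], [-53.4, 10, 10], [-53.4, 10, 10], [-53.4, 10, 10], [-53.4, 10, 10]], fingers=[1, 1, 1, 1, 1, 1, 1, 1, 1, 1])

```text
clock: 5.82
tool_pos: [616.0, -229.7, 323.0]
tool_rot: [0.23, 0.88, 0.397, 0.119]
ft_force: [0.2, 0.1, 0.2]
finger_gap: 85.5
grip_force: 0.0
```

Run:
```python
from h import *
s,p,R=st();print(p,s["joints"].round(2),s["clock"])
go(*knob(J,75));go(*knob(J,45))
```

```text
[ 616.00050911 -229.70394787  322.98386761] [-0.4   0.29  0.72  1.85  0.03  0.58 -0.49] 5.825
rot [-0.01 -0.21 -0.41] slide cm [ -9.05 -18.17   6.55] tgt [ 465.2 -213.1  173.1]
rot [-0.01 -0.21 -0.41] slide cm [ -9.06 -18.17   9.55] tgt [ 476.9 -222.5  147.1]
```

Call:
apply_moves(rotation=[[0, 0, 0], [0, 0, 0], [0, 0, 0], [0, 0, 0], [0, 0, 0], [0, 0, 0]], slide=[[-9, -18, 6.5], [-9, -18, 6.5], [-9, -18, 6.5], [-9, -18, 6.5], [-9, -18, 6.5], [-9, -18, 6.5]], fingers=[1, 1, 1, 1, 1, 1])

```text
clock: 6.58
tool_pos: [471.6, -214.9, 178.3]
tool_rot: [0.234, 0.88, 0.397, 0.115]
ft_force: [0.2, -0.8, 0.4]
finger_gap: 85.4
grip_force: 0.0
```

Run:
```python
from h import *
s,p,R=st();print(p,s["joints"].round(2),s["clock"])
go(*knob(J,75));go(*knob(J,44))
```

```text
[ 471.56955055 -214.90813487  178.28023203] [-0.13  0.24  0.34  2.38  1.18  0.18 -1.67] 6.575
rot [ 0.23  0.33 -0.21] slide cm [-0.29 -0.78  0.14] tgt [ 465.2 -213.1  173.1]
rot [ 0.23  0.33 -0.21] slide cm [-0.27 -0.79  3.24] tgt [ 477.3 -222.8  146.3]
```

Call:
apply_moves(rotation=[[0, 0, 0], [0, 0, 0], [0, 0, 0], [0, 0, 0], [0, 0, 0]], slide=[[-0.3, -0.8, 1.5], [-0.3, -0.8, 3.2], [-0.3, -0.8, 3.2], [-0.3, -0.8, 3.2], [-0.3, -0.8, 3.2]], fingers=[1, 1, 1, 1, 1])

```text
clock: 7.2
tool_pos: [478.1, -221.9, 146.7]
tool_rot: [0.234, 0.879, 0.398, 0.115]
ft_force: [0.2, 0.2, 0.5]
finger_gap: 85.6
grip_force: 0.0
```

Run:
```python
from h import *
s,p,R=st();print(p,s["joints"].round(2),s["clock"],s["ft_force"])
go(*knob(J,44))
for j in (.3,.15,-.02): go(*knob(j,44))
for j in (.6,.82): go(*knob(j,44))
```

```text
[ 478.09534358 -221.92358743  146.74971259] [ 0.03  0.31  0.17  2.4   1.73  0.2  -2.23] 7.2 [0.20945183 0.15753008 0.53876294]
rot [ 0.22  0.34 -0.08] slide cm [-0.12 -0.03  0.04] tgt [ 477.3 -222.8  146.3]
rot [ 0.19  0.35 -8.27] slide cm [-0.03  1.25  0.04] tgt [ 486.2 -229.4  152.7]
rot [  0.16   0.37 -16.87] slide cm [0.27 2.57 0.05] tgt [ 496.7 -234.8  159.3]
rot [  0.13   0.38 -26.61] slide cm [0.83 3.99 0.05] tgt [ 509.6 -238.7  166.5]
rot [0.24 0.32 8.91] slide cm [-0.01 -1.44  0.03] tgt [ 468.9 -213.9  139.2]
rot [ 0.28  0.29 21.52] slide cm [ 0.51 -3.34  0.02] tgt [ 459.9 -199.   129.8]
```

Call:
apply_moves(rotation=[[0, 0, 0], [0, 0, 0], [0, 0, 0], [0, 0, 0], [0, 0, 0], [0, 0, 0]], slide=[[-0.1, 0, 0], [-0.1, 0, 0], [-0.1, 0, 0], [-0.1, 0, 0], [-0.1, 0, 0], [-0.1, 0, 0]], fingers=[-1, -1, -1, -1, -1, -1])

```text
clock: 7.95
tool_pos: [477.5, -222.4, 145.9]
tool_rot: [0.233, 0.879, 0.399, 0.115]
ft_force: [0.1, -0.0, -0.2]
finger_gap: -0.0
grip_force: 0.0
```

Run:
```python
from h import *
print(st()[0]["finger_gap"],st()[0]["grip_force"])
t=cams.grab_frame("top");s=cams.grab_frame("side")
def c(im,n):
    P,A=knob(J,30);u,v=proj(n,P)[0].astype(int);u0,v0=u-40,v-50
    _,p,R=st()
    print(n,u0,v0,[ ((proj(n,X)[0]-[u0,v0])*5).round() for X in (knob(J,46)[0],knob(J,14)[0],p,p+R.apply([0,0,17]))])
    return cv2.resize(im[v0:v0+100,u0:u0+80],(400,500),interpolation=cv2.INTER_CUBIC)
cv2.imwrite("pics/a2.png",np.hstack([c(t,"top"),c(s,"side")]))
```

```text
-0.005923978790246938 0.0
top 295 158 [array([200., 264.]), array([207., 246.]), array([200., 262.]), array([204., 253.])]
side 244 185 [array([188., 236.]), array([217., 270.]), array([190., 238.]), array([205., 257.])]
```

View pics/a2.png

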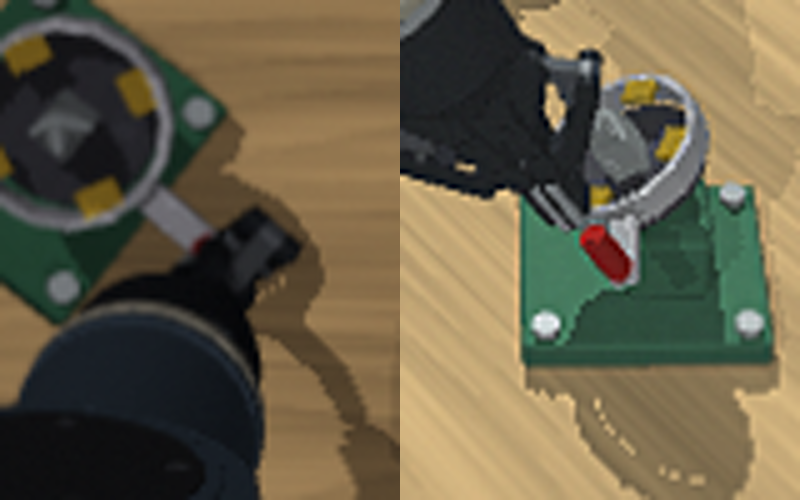

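Run:
```python
from h import *
t=cams.grab_frame("top");s=cams.grab_frame("side")
_,p,R=st();print(p)
def c(im,n,k=8):
    P,A=knob(J,60);u,v=proj(n,P)[0].astype(int);u0,v0=u-25,v-37
    o=cv2.resize(im[v0:v0+75,u0:u0+50],(50*k,75*k),interpolation=cv2.INTER_CUBIC)
    o=np.clip(o.astype(float)*(2.2 if n=="top" else 1.6),0,255).astype(np.uint8)
    for X,col in ((p+R.apply([0,0,17]),(0,255,0)),(p,(255,255,0)),(p-R.apply([0,0,56]),(255,0,255)),(p+R.apply([0,20,0]),(0,255,255))):
        q=(proj(n,X)[0]-[u0,v0]+.5)*k;cv2.circle(o,tuple(int(a) for a in q),4,col,1)
    return o
cv2.imwrite("pics/a3.png",np.hstack([c(t,"top"),c(s,"side")]))
```

```text
[ 477.53882943 -222.45221455  145.9158116 ]
```

View pics/a3.png

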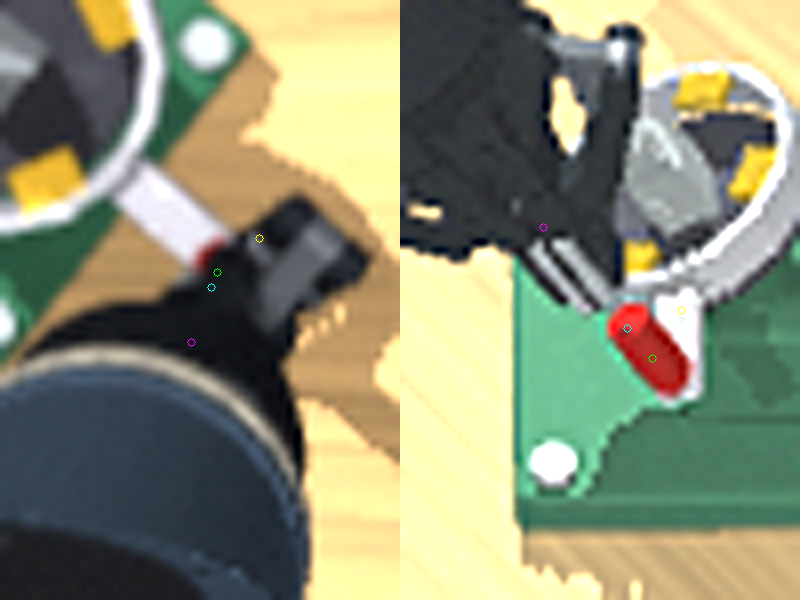

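Both views show that the closed fingertips end just short of the knob's tip: about (600,305) in the side crop, where I predicted (652,358). So the fingers sit about 30 mm farther back along the tool than I assumed. I'll open, advance and try again.

Call:
apply_moves(rotation=[[0, 0, 0], [0, 0, 0], [0, 0, 0], [0, 0, 0], [0, 0, 0], [0, 0, 0], [0, 0, 0]], slide=[[0, 0, 0], [0, 0, 0], [0, 0, 0], [0, 0, 0.6], [0, 0, 1.2], [0, 0, 1.8], [0, 0, 1.8]], fingers=[1, 1, 1, 1, 1, 1, 1])

```text
clock: 9.02
tool_pos: [484.4, -228.4, 130.1]
tool_rot: [0.233, 0.879, 0.399, 0.115]
ft_force: [0.2, 0.6, -0.3]
finger_gap: 85.3
grip_force: 0.0
```

Run:
```python
from h import *
s,p,R=st();print(p,s["joints"].round(3),s["ft_force"],s["finger_gap"])
t=cams.grab_frame("top");sd=cams.grab_frame("side")
def c(im,n,k=6):
    P,A=knob(J,60);u,v=proj(n,P)[0].astype(int);u0,v0=u-33,v-50
    o=cv2.resize(im[v0:v0+100,u0:u0+66],(66*k,100*k),interpolation=cv2.INTER_CUBIC)
    o=np.clip(o.astype(float)*(2.5 if n=="top" else 1.6),0,255).astype(np.uint8)
    for X,col in ((p+R.apply([0,42,4]),(0,255,0)),(p+R.apply([0,-42,4]),(0,255,0)),(p,(255,255,0)),(p-R.apply([0,0,56]),(255,0,255))):
        q=(proj(n,X)[0]-[u0,v0]+.5)*k;cv2.circle(o,tuple(int(a) for a in q),4,col,1)
    return o
cv2.imwrite("pics/a4.png",np.hstack([c(t,"top"),c(sd,"side")]))
```

```text
[ 484.40908405 -228.35290918  130.05863479] [ 0.131  0.351  0.062  2.4    1.9    0.236 -2.391] [ 0.23260066  0.56402761 -0.32550558] 85.34557725622729
```

View pics/a4.png

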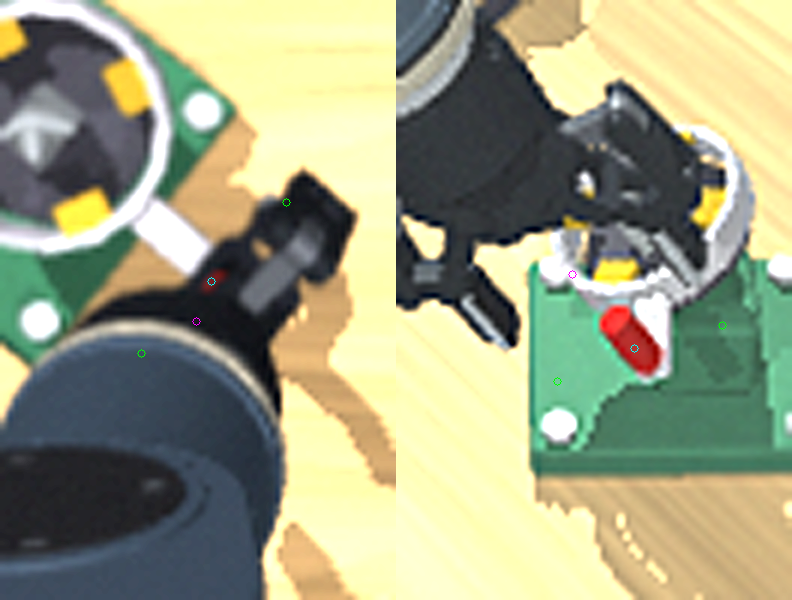

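The side view shows the open fingertips at (515,345) and (700,285), with predictions of (557,381) and (722,325). They are still about 30 mm back along the tool axis and the knob is not between the pads, so I'll advance further with the gripper open and then close.

Call:
apply_moves(rotation=[[0, 0, 0], [0, 0, 0], [0, 0, 0], [0, 0, 0], [0, 0, 0], [0, 0, 0], [0, 0, 0], [0, 0, 0], [0, 0, 0]], slide=[[0, 0, 0.5], [0, 0, 1], [0, 0, 1.4], [0, 0, 1.4], [0, 0, 1.4], [0, 0, 1.4], [0, 0, 1.4], [0, 0, 1.4], [0, 0, 1.4]], fingers=[1, 1, 1, 1, -1, -1, -1, -1, -1])

```text
clock: 10.25
tool_pos: [489.9, -232.5, 118.5]
tool_rot: [0.233, 0.879, 0.399, 0.115]
ft_force: [-2.6, 0.7, 4.5]
finger_gap: 13.4
grip_force: 58.4
```

Run:
```python
from h import *
s,p,R=st();print(p,s["joints"].round(3),s["ft_force"],s["finger_gap"],s["grip_force"])
go(*knob(J,44))
```

```text
[ 489.88355478 -232.52826106  118.48020866] [ 0.191  0.383 -0.006  2.398  1.984  0.269 -2.472] [-2.64928917  0.74476279  4.53116541] 13.432419896717319 58.44555974006653
rot [ 0.17  0.32 -0.02] slide cm [-0.05  0.02 -3.2 ] tgt [ 477.3 -222.8  146.3]
```

Call:
apply_moves(rotation=[[0, 0, -4], [0, 0, -8.2], [0, 0, -12.5], [0, 0, -16.8], [0, 0, -21.5], [0, 0, -26.5], [0, 0, -26.5], [0, 0, -26.5]], slide=[[0, 0.64, 0], [0.1, 1.28, 0], [0.22, 1.95, 0], [0.39, 2.6, 0], [0.65, 3.3, 0], [0.95, 4, 0], [0.95, 4, 0], [0.95, 4, 0]], fingers=[-1, -1, -1, -1, -1, -1, -1, -1])

```text
clock: 11.25
tool_pos: [520.9, -247.7, 138.0]
tool_rot: [0.253, 0.765, 0.59, 0.058]
ft_force: [-6.5, 3.5, 4.5]
finger_gap: 13.2
grip_force: 59.2
```

```bash
cat > red.py <<'E'
from h import *
def red(n="side"):
    im=cams.grab_frame(n).astype(int);m=(im[...,2]>90)&(im[...,1]<50)&(im[...,0]<60)
    u,v=proj(n,SEAT)[0].astype(int);M=np.zeros_like(m);M[v-50:v+60,u-50:u+60]=m[v-50:v+60,u-50:u+60]
    y,x=np.nonzero(M);return len(x),x.mean().round(1) if len(x) else None,y.mean().round(1) if len(x) else None
if __name__=="__main__":
    s,p,R=st();print(p,s["joints"].round(3),s["ft_force"],s["finger_gap"],s["grip_force"],s["clock"])
    print("red",red(),red("top"))
    for j in(0,.1,.2,.3,.443,.6,.8):print(j,proj("side",knob(j,30)[0]).round(1),proj("top",knob(j,30)[0]).round(1))
E
python3 red.py
```

```text
[ 520.91930049 -247.7102675   138.01414037] [ 0.112  0.378  0.133  2.298  1.61   0.178 -1.601] [-6.4675481   3.54706459  4.51758443] 13.222290748731167 59.21735107898712 11.25
red (53, np.float64(298.1), np.float64(228.2)) (0, None, None)
0 [[297.3 228.8]] [[344.2 194.6]]
0.1 [[294.6 230.8]] [[342.9 198.2]]
0.2 [[291.7 232.5]] [[341.2 201.6]]
0.3 [[288.8 234. ]] [[339.2 204.8]]
0.443 [[284.5 235.7]] [[335.7 208.9]]
0.6 [[279.9 236.9]] [[331.3 212.8]]
0.8 [[274.4 237.5]] [[324.9 216.7]]
```

The ring is open: red centroid (298,228) against (297,229) predicted for angle 0. Next I release, back off, and head for a free bench spot to touch down and measure the true fingertip offset.

Run:
```python
from h import *
w=.238
d=frame([-np.sin(w),np.cos(w),0],[0,0,-1.])
go(np.array([620,-10,270]),d)
```

```text
rot [   3.84   35.8  -115.16] slide cm [ 22.33  10.47 -15.15] tgt [620 -10 270]
```

Call:
apply_moves(rotation=[[0, 0, 0], [0, 0, 0], [0, 0, 0], [0, 0, 0], [0, 0, 0], [0, 0, 0], [0, 0, 0]], slide=[[0, -0.1, 0], [0, -0.1, 0], [0, -0.1, 0], [0, -0.1, -3], [0, -0.1, -7], [0, -0.1, -7], [0, -0.1, -7]], fingers=[1, 1, 1, 1, 1, 1, 1])

```text
clock: 12.22
tool_pos: [494.4, -225.9, 199.6]
tool_rot: [0.254, 0.765, 0.589, 0.059]
ft_force: [-0.0, -0.2, -0.3]
finger_gap: 85.0
grip_force: 0.0
```

Run:
```python
from h import *
w=.238
s,p,R=st();print(p,s["joints"].round(3),s["ft_force"],s["finger_gap"])
d=frame([-np.sin(w),np.cos(w),0],[0,0,-1.])
go(np.array([620,-10,270]),d)
from red import red;print(red(),red("top"))
```

```text
[ 494.36411743 -225.92005351  199.61858521] [ 0.13   0.216  0.043  2.288  0.974  0.294 -0.983] [-0.00802406 -0.24000504 -0.34885689] 84.97253584891659
rot [   3.96   36.03 -115.16] slide cm [22.38 10.37 -8.07] tgt [620 -10 270]
(61, np.float64(297.9), np.float64(228.0)) (0, None, None)
```

Call:
apply_moves(rotation=[[4, 36, -115], [4, 36, -115], [4, 36, -115], [4, 36, -115], [4, 36, -115], [4, 36, -115], [4, 36, -115], [4, 36, -115], [4, 36, -115], [4, 36, -115]], slide=[[22.4, 10.4, -8], [22.4, 10.4, -8], [22.4, 10.4, -8], [22.4, 10.4, -8], [22.4, 10.4, -8], [22.4, 10.4, -8], [22.4, 10.4, -8], [22.4, 10.4, -8], [22.4, 10.4, -8], [22.4, 10.4, -8]], fingers=[-1, -1, -1, -1, -1, -1, -1, -1, -1, -1])

```text
clock: 13.58
tool_pos: [620.8, -11.8, 266.5]
tool_rot: [0.034, 0.0, 0.999, 0.008]
ft_force: [-0.1, 0.0, -0.3]
finger_gap: -0.1
grip_force: 0.0
```

Run:
```python
from h import *
w=.238
s,p,R=st();print(p,s["joints"].round(3),s["clock"],s["ft_force"],s["finger_gap"])
d=frame([-np.sin(w),np.cos(w),0],[0,0,-1.])
go(np.array([620,-10,40]),d)
```

```text
[620.82748372 -11.80472813 266.54805518] [ 0.43   0.492 -0.762  1.56   0.366  1.163  1.175] 13.575 [-0.12296115  0.01672523 -0.27549987] -0.06117208121442452
rot [  0.41   3.98 -13.63] slide cm [ 1.62 -0.17 22.6 ] tgt [620 -10  40]
```

Call:
apply_moves(rotation=[[0.4, 4, -13.6], [0.4, 4, -13.6], [0.4, 4, -13.6], [0.4, 4, -13.6], [0.4, 4, -13.6], [0.4, 4, -13.6], [0.4, 4, -13.6]], slide=[[1.6, -0.2, 6], [1.6, -0.2, 12], [1.6, -0.2, 18], [1.6, -0.2, 22.6], [1.6, -0.2, 23.6], [1.6, -0.2, 24.3], [1.6, -0.2, 24.3]], fingers=[-1, -1, -1, -1, -1, -1, -1])

```text
clock: 14.45
tool_pos: [622.5, -7.9, 25.7]
tool_rot: [0.002, -0.117, 0.993, 0.001]
ft_force: [-0.5, 0.4, 1.0]
finger_gap: 0.1
grip_force: 0.0
```

Run:
```python
from h import *
s,p,R=st();print(p,s["joints"].round(3),s["clock"],s["ft_force"],s["finger_gap"],R.apply([0,0,1]))
sd=cams.grab_frame("side");t=cams.grab_frame("top")
def c(im,n,k=6,g=1.5):
    u,v=proj(n,p)[0].astype(int);u0,v0=u-33,v-50
    o=cv2.resize(im[v0:v0+100,u0:u0+66],(66*k,100*k),interpolation=cv2.INTER_CUBIC)
    o=np.clip(o.astype(float)*g,0,255).astype(np.uint8)
    for z,col in ((17,(0,255,0)),(0,(255,255,0)),(-20,(0,0,255)),(-56,(255,0,255))):
        q=(proj(n,p+R.apply([0,0,z]))[0]-[u0,v0]+.5)*k;cv2.circle(o,tuple(int(a) for a in q),4,col,1)
    return o
cv2.imwrite("pics/a5.png",np.hstack([c(t,"top"),c(sd,"side")]))
```

```text
[622.5096192   -7.90926729  25.72306667] [ 0.335  0.78  -0.662  1.765  0.634  0.816  1.17 ] 14.45 [-0.53134209  0.44482432  0.96515012] 0.08727607573903784 [ 0.00433578  0.00169041 -0.99998917]
```

View pics/a5.png

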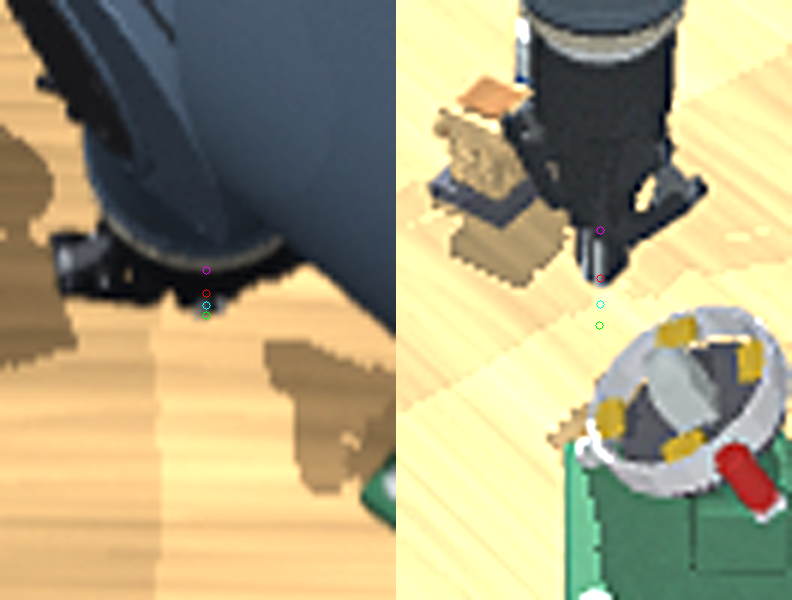

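The side view shows the closed tips at about (598,285), on the marker 20 mm behind the TCP rather than 17 mm ahead of it. I'll confirm by touching the bench gently.

Call:
apply_moves(rotation=[[0, 0, 0], [0, 0, 0], [0, 0, 0], [0, 0, 0]], slide=[[0, 0, 1.5], [0, 0, 2.8], [0, 0, 3.5], [0, 0, 3.5]], fingers=[-1, -1, -1, -1])

```text
clock: 15.05
tool_pos: [621.2, -7.8, -11.2]
tool_rot: [0.001, -0.117, 0.993, 0.001]
ft_force: [0.1, -0.6, 0.5]
finger_gap: 0.1
grip_force: 0.0
```

Call:
apply_moves(rotation=[[0, 0, 0], [0, 0, 0]], slide=[[0, 0, 0.3], [0, 0, 0.3]], fingers=[-1, -1])

```text
clock: 15.3
tool_pos: [621.8, -7.8, -13.3]
tool_rot: [0.001, -0.117, 0.993, 0.001]
ft_force: [-0.0, -0.4, -0.4]
finger_gap: -0.1
grip_force: 0.0
```

Call:
apply_moves(rotation=[[0, 0, 0], [0, 0, 0]], slide=[[0, 0, 0.3], [0, 0, 0.3]], fingers=[-1, -1])

```text
clock: 15.55
tool_pos: [621.7, -7.9, -16.5]
tool_rot: [0.001, -0.117, 0.993, 0.001]
ft_force: [0.1, -0.3, 0.4]
finger_gap: 0.1
grip_force: 0.0
```

Call:
apply_moves(rotation=[[0, 0, 0], [0, 0, 0]], slide=[[0, 0, 0.3], [0, 0, 0.3]], fingers=[-1, -1])

```text
clock: 15.8
tool_pos: [622.0, -7.9, -17.0]
tool_rot: [0.002, -0.117, 0.993, 0.0]
ft_force: [-7.5, -1.9, 25.3]
finger_gap: -0.1
grip_force: 12.9
```

Call:
apply_moves(rotation=[[0, 0, 0], [0, 0, 0]], slide=[[0, 0, 0.3], [0, 0, 0.3]], fingers=[-1, -1])

```text
clock: 16.05
tool_pos: [622.0, -7.9, -17.2]
tool_rot: [0.002, -0.117, 0.993, -0.001]
ft_force: [-18.0, -4.6, 57.9]
finger_gap: -0.1
grip_force: 28.9
```

The tips touch the bench at TCP z = -17.0. The fingertips are therefore 17 mm behind the reported TCP, and I'll use that offset from here on.

```bash
cat > cap.py <<'E'
from h import *
T=(160,125);S=(230,150);bc=np.array([(1,1),(1,-1),(-1,-1),(-1,1)])
qt=px(T,[(108,75),(175,65),(185,122),(118,133)]);qs=px(S,[(100,77),(130,60),(173,73),(145,92)])
pt=px(T,[(128,190),(220,170)]);ps=px(S,[(78,148),(140,178),(183,145)])
near=lambda P,Q:(P[np.argmin(((P[:,None]-Q[None])**2).sum(2),0)]-Q).ravel()
f=lambda x,y,w,hh,z:Ro.from_euler("z",w).apply(np.c_[bc*hh,np.full(4,z)])+[x,y,0]
for nm,zp,zt,a,b in(("plate",6,72,1,0),("plate0",3,72,1,0),("brown72",6,72,0,1),("brown70",6,70,0,1),("both",6,71,1,1)):
    def rc(p):
        x,y,w,h=p
        return np.concatenate([b*near(proj("top",f(x,y,w,h,zt)),qt),b*near(proj("side",f(x,y,w,h,zt)),qs),a*near(proj("top",f(x,y,w,28,zp)),pt),a*near(proj("side",f(x,y,w,28,zp)),ps)])
    r=least_squares(rc,[652,131,.238,17],loss="soft_l1");print(nm,r.cost.round(2),r.x.round(3))
w=.238;d=frame([-np.sin(w),np.cos(w),0],[0,0,-1.])
go(np.array([652,131.5,150]),d)
E
python3 cap.py
```

```text
plate 2.37 [6.51963e+02 1.32748e+02 2.61000e-01 1.70000e+01]
plate0 3.11 [6.52850e+02 1.33996e+02 2.75000e-01 1.70000e+01]
brown72 7.34 [6.51370e+02 1.31029e+02 2.18000e-01 1.68380e+01]
brown70 7.94 [6.52140e+02 1.31491e+02 2.20000e-01 1.69750e+01]
both 10.22 [6.51894e+02 1.31545e+02 2.37000e-01 1.69020e+01]
rot [-0.13  0.27 -0.21] slide cm [ -6.24  12.83 -16.72] tgt [652.  131.5 150. ]
```

Call:
apply_moves(rotation=[[0, 0, 0], [0, 0, 0], [0, 0, 0], [0, 0, 0]], slide=[[0, 0, -6], [0, 0, -12], [0, 0, -17], [0, 0, -17]], fingers=[1, 1, 1, 1])

```text
clock: 16.55
tool_pos: [623.6, -7.5, 152.0]
tool_rot: [0.005, -0.117, 0.993, 0.0]
ft_force: [0.4, -0.2, -0.2]
finger_gap: 72.4
grip_force: 0.0
```

Call:
apply_moves(rotation=[[0, 0, 0], [0, 0, 0], [0, 0, 0], [0, 0, 0]], slide=[[-6.2, 12.9, -1], [-6.2, 12.9, -1], [-6.2, 12.9, -1], [-6.2, 12.9, -1]], fingers=[1, 1, 1, 1])

```text
clock: 17.05
tool_pos: [651.1, 133.1, 157.0]
tool_rot: [0.001, -0.118, 0.993, 0.001]
ft_force: [-0.3, -0.7, 0.0]
finger_gap: 85.3
grip_force: 0.0
```

Run:
```python
from h import *
s,p,R=st();print(p,s["joints"].round(3),s["finger_gap"])
w=.24;d=frame([-np.sin(w),np.cos(w),0],[0,0,-1.])
go(np.array([652,132,20]),d)
```

```text
[651.08839805 133.10121796 156.98278856] [ 0.146  0.691 -0.741  1.526  0.498  1.118  1.107] 85.29525191726715
rot [ 0.08  0.1  -0.16] slide cm [-0.04 -0.15 13.7 ] tgt [652 132  20]
```

Call:
apply_moves(rotation=[[0, 0, 0], [0, 0, 0], [0, 0, 0], [0, 0, 0], [0, 0, 0], [0, 0, 0], [0, 0, 0], [0, 0, 0], [0, 0, 0]], slide=[[0, -0.1, 5], [0, -0.1, 9], [0, -0.1, 12], [0, -0.1, 13.7], [0, -0.1, 13.7], [0, -0.1, 13.7], [0, -0.1, 13.7], [0, -0.1, 13.7], [0, -0.1, 13.7]], fingers=[1, 1, 1, 1, 1, -1, -1, -1, -1])

```text
clock: 18.18
tool_pos: [653.2, 131.5, 22.6]
tool_rot: [0.003, -0.117, 0.993, 0.001]
ft_force: [-0.6, 0.0, 5.0]
finger_gap: 45.5
grip_force: 62.0
```

Run:
```python
from h import *
s,p,R=st();print(p,s["joints"].round(3),s["finger_gap"],s["grip_force"],s["ft_force"])
```

```text
[653.20633783 131.53389049  22.62604271] [ 0.106  0.831 -0.658  1.645  0.625  0.881  1.003] 45.49764412627575 61.964324712753296 [-0.57034455  0.02557038  4.99886689]
```

The capital is gripped at 45.5 mm with 62 N. I'll lift it and carry it over.

Call:
apply_moves(rotation=[[0, 0, 0], [0, 0, 0], [0, 0, 0], [0, 0, 0], [0, 0, 0]], slide=[[0, 0, -3], [0, 0, -8], [0, 0, -14], [0, 0, -20], [0, 0, -22]], fingers=[-1, -1, -1, -1, -1])

```text
clock: 18.8
tool_pos: [652.7, 131.6, 245.9]
tool_rot: [0.004, -0.117, 0.993, 0.001]
ft_force: [-0.0, 0.1, -3.0]
finger_gap: 45.3
grip_force: 62.1
```

Run:
```python
from h import *
s,p,R=st();print(p,s["joints"].round(3),s["finger_gap"],s["grip_force"],s["ft_force"])
P,K=seat(100)
go(np.array([600,-60,260]),K);go(P,K)
```

```text
[652.65530692 131.62458116 245.90632425] [ 0.16   0.618 -0.774  1.408  0.438  1.281  1.164] 45.33536366076494 62.09234833717346 [-0.01085685  0.07648774 -2.95219961]
rot [ 13.95 -27.44  50.85] slide cm [  9.56 -17.41  -1.52] tgt [600 -60 260]
rot [ 13.95 -27.44  50.85] slide cm [ 19.76 -22.92   4.72] tgt [ 514.2 -137.1  196.6]
```

Call:
apply_moves(rotation=[[14, -27.5, 51], [14, -27.5, 51], [14, -27.5, 51], [14, -27.5, 51], [14, -27.5, 51], [14, -27.5, 51], [14, -27.5, 51]], slide=[[9.5, -17.5, -1.5], [9.5, -17.5, -1.5], [9.5, -17.5, -1.5], [9.5, -17.5, -1.5], [9.5, -17.5, -1.5], [9.5, -17.5, -1.5], [9.5, -17.5, -1.5]], fingers=[-1, -1, -1, -1, -1, -1, -1])

```text
clock: 19.68
tool_pos: [599.2, -59.7, 255.5]
tool_rot: [0.242, 0.319, 0.912, -0.088]
ft_force: [-0.5, -0.0, -2.5]
finger_gap: 45.0
grip_force: 62.3
```

Run:
```python
from h import *
s,p,R=st();print(p,s["joints"].round(3),s["finger_gap"],s["grip_force"],s["ft_force"])
P,K=seat(85)
go(P,K)
```

```text
[599.21052388 -59.72794866 255.5109784 ] [ 0.092  0.282 -0.416  1.989  0.834  0.763  0.022] 45.01935061610398 62.25884199142456 [-0.5378295  -0.01837696 -2.49868691]
rot [-0.23 -0.16  0.23] slide cm [  4.53 -11.32   5.76] tgt [ 520.  -141.8  183.6]
```

Call:
apply_moves(rotation=[[0, 0, 0], [-0.2, -0.2, 0.2], [-0.2, -0.2, 0.2], [-0.2, -0.2, 0.2], [-0.2, -0.2, 0.2], [-0.2, -0.2, 0.2]], slide=[[2, -5, 1.5], [4.5, -11.3, 4], [4.5, -11.3, 5.5], [4.5, -11.3, 5.5], [4.5, -11.3, 5.5], [4.5, -11.3, 5.5]], fingers=[-1, -1, -1, -1, -1, -1])

```text
clock: 20.42
tool_pos: [520.9, -141.9, 186.8]
tool_rot: [0.245, 0.322, 0.911, -0.086]
ft_force: [0.0, 0.4, -1.8]
finger_gap: 44.9
grip_force: 62.4
```

Run:
```python
from h import *
s,p,R=st();print(p,s["joints"].round(3),s["finger_gap"],s["grip_force"],s["ft_force"],s["clock"])
go(*seat(85))
o=p+R.apply([0,0,22.6]);print("origin in seat",seatR(YAW).inv().apply(o-SEAT))
t=cams.grab_frame("top");sd=cams.grab_frame("side")
C=lambda z,h:o+R.apply(np.array([[h,h,-z],[h,-h,-z],[-h,-h,-z],[-h,h,-z]]))
def c(im,n,k=7,g=1.5):
    u,v=proj(n,SEAT)[0].astype(int);u0,v0=u-28,v-50
    o_=cv2.resize(im[v0:v0+85,u0:u0+56],(56*k,85*k),interpolation=cv2.INTER_CUBIC)
    o_=np.clip(o_.astype(float)*g,0,255).astype(np.uint8)
    for X,col in ((C(0,28),(0,255,0)),(C(12,28),(0,255,0)),(C(70,23),(255,255,0))):
        q=((proj(n,X)-[u0,v0]+.5)*k).astype(np.int32);cv2.polylines(o_,[q],True,col,1)
    return o_
cv2.imwrite("pics/a6.png",np.hstack([c(t,"top",g=2),c(sd,"side")]))
```

```text
[ 520.88655785 -141.86536724  186.8409895 ] [ 0.175  0.261 -0.298  2.274  1.135  0.483 -0.204] 44.94138243479585 62.416791915893555 [ 0.02771591  0.3892825  -1.7821541 ] 20.425
rot [-0.01  0.13 -0.16] slide cm [ 0.22 -0.05  0.24] tgt [ 520.  -141.8  183.6]
origin in seat [ 2.26276985  0.4774382  64.85093095]
```

View pics/a6.png

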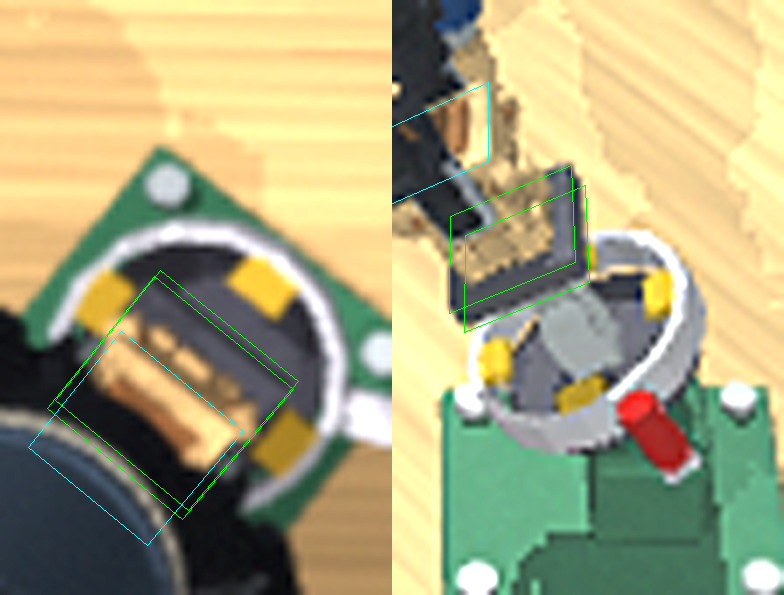

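The capital plate in the side view, right corners near (585,283) and (575,170), matches the predicted outline to about 1 px. I'll insert in steps.

Call:
apply_moves(rotation=[[0, 0, 0], [0, 0, 0], [0, 0, 0], [0, 0, 0], [0, 0, 0], [0, 0, 0], [0, 0, 0]], slide=[[0.2, 0, 0], [0.2, 0, 1], [0.2, 0, 2], [0.2, 0, 2.7], [0.2, 0, 3.3], [0.2, 0, 3.3], [0.2, 0, 3.3]], fingers=[-1, -1, -1, -1, -1, -1, -1])

```text
clock: 21.4
tool_pos: [531.2, -151.8, 156.5]
tool_rot: [0.245, 0.322, 0.91, -0.086]
ft_force: [0.1, 0.4, -2.8]
finger_gap: 45.5
grip_force: 62.5
```

```bash
cat > ins.py <<'E'
from h import *
s,p,R=st();print(s["joints"].round(3),s["finger_gap"],s["grip_force"],s["clock"])
S=seatR(YAW).inv();print("F in seat",S.apply(s["ft_force"]).round(1),"T",S.apply(s["ft_torque"]).round(2))
go(*seat(22.6));print("origin in seat",S.apply(p+R.apply([0,0,22.6])-SEAT).round(1))
E
python3 ins.py
```

```text
[ 0.16   0.33  -0.255  2.29   1.311  0.444 -0.369] 45.501132119560786 62.53932595252991 21.4
F in seat [-1.6  0.4 -2.3] T [ 0.02  0.77 -0.02]
rot [-0.1   0.07 -0.22] slide cm [-0.06  0.09  3.14] tgt [ 544.4 -161.3  129.6]
origin in seat [-0.6 -0.9 31.4]
```

Call:
apply_moves(rotation=[[0, 0, 0], [0, 0, 0], [0, 0, 0], [0, 0, 0]], slide=[[-0.05, 0.1, 0.6], [-0.05, 0.1, 1.3], [-0.05, 0.1, 1.8], [-0.05, 0.1, 1.8]], fingers=[-1, -1, -1, -1])

```text
clock: 21.9
tool_pos: [539.1, -157.2, 140.6]
tool_rot: [0.244, 0.322, 0.911, -0.086]
ft_force: [-1.0, -0.5, -3.0]
finger_gap: 45.3
grip_force: 62.5
```

```bash
python3 ins.py
```

```text
[ 0.158  0.37  -0.239  2.29   1.405  0.432 -0.455] 45.265440261003796 62.53933668136597 21.9
F in seat [-1.9 -1.  -2.3] T [-0.05  0.85 -0.05]
rot [-0.13  0.03 -0.21] slide cm [-0.03  0.01  1.29] tgt [ 544.4 -161.3  129.6]
origin in seat [-0.3 -0.1 12.9]
```

Call:
apply_moves(rotation=[[0, 0, 0], [0, 0, 0], [0, 0, 0], [0, 0, 0], [0, 0, 0]], slide=[[0, 0, 0.6], [0, 0, 1.1], [0, 0, 1.4], [0, 0, 1.6], [0, 0, 1.6]], fingers=[-1, -1, -1, -1, -1])

```text
clock: 22.52
tool_pos: [543.9, -161.5, 129.4]
tool_rot: [0.246, 0.322, 0.91, -0.087]
ft_force: [-32.4, 15.3, 48.3]
finger_gap: 45.1
grip_force: 69.0
```

```bash
python3 ins.py
```

```text
[ 0.162  0.398 -0.233  2.294  1.491  0.427 -0.535] 45.08010875455023 68.97611975669861 22.525
F in seat [-6.  -8.4 59.3] T [-1.99  1.82  0.16]
rot [-0.08  0.22 -0.15] slide cm [-0.03  0.05 -0.  ] tgt [ 544.4 -161.3  129.6]
origin in seat [-0.2 -0.5 -0. ]
```

The capital is seated at z = 0.0 with a 59 N press. I'll relax, release and back off.

Call:
apply_moves(rotation=[[0, 0, 0], [0, 0, 0], [0, 0, 0], [0, 0, 0], [0, 0, 0], [0, 0, 0], [0, 0, 0], [0, 0, 0]], slide=[[0, 0, -0.4], [0, 0, -0.4], [0, 0, -0.4], [0, 0, -0.4], [0, 0, -2.5], [0, 0, -6], [0, 0, -7], [0, 0, -7]], fingers=[-1, 1, 1, 1, 1, 1, 1, 1])

```text
clock: 23.52
tool_pos: [518.4, -140.0, 188.4]
tool_rot: [0.245, 0.322, 0.91, -0.086]
ft_force: [0.6, -0.8, 0.1]
finger_gap: 85.5
grip_force: 0.0
```

Run:
```python
from h import *
s,p,R=st();print(p,s["joints"].round(3),s["finger_gap"],s["ft_force"],s["clock"])
S=seatR(YAW).inv();print(S.apply(p-SEAT))
go(*knob(0,75));go(*knob(0,8))
```

```text
[ 518.4350338  -140.01645442  188.39300223] [ 0.154  0.254 -0.278  2.277  1.122  0.481 -0.197] 85.466376406485 [ 0.60645983 -0.8110239   0.07626996] 23.525
[ 0.33061077  0.38981897 90.32956366]
rot [2.000e-02 1.600e-01 6.674e+01] slide cm [-3.52 -8.31  1.55] tgt [ 495.9 -228.6  192.6]
rot [2.000e-02 1.600e-01 6.674e+01] slide cm [-3.5  -8.3   8.25] tgt [ 522.  -249.6  134.5]
```

Call:
apply_moves(rotation=[[0, 0, -113.3], [0, 0, -113.3], [0, 0, -113.3], [0, 0, -113.3], [0, 0, -113.3], [0, 0, -113.3], [0, 0, -113.3], [0, 0, -113.3], [0, 0, -113.3], [0, 0, -113.3]], slide=[[-3.5, -8.3, 0], [-3.5, -8.3, 0], [-3.5, -8.3, 0.5], [-3.5, -8.3, 0.5], [-3.5, -8.3, 0.5], [-3.5, -8.3, 0.5], [-3.5, -8.3, 0.5], [-3.5, -8.3, 0.5], [-3.5, -8.3, 0.5], [-3.5, -8.3, 0.5]], fingers=[1, 1, 1, 1, 1, 1, 1, 1, 1, 1])

```text
clock: 24.78
tool_pos: [491.3, -225.6, 199.9]
tool_rot: [0.086, -0.506, 0.823, -0.244]
ft_force: [0.2, -0.6, 0.0]
finger_gap: 85.2
grip_force: 0.0
```

```bash
cat > k.py <<'E'
from h import *
F=Ro.from_euler("z",np.pi)
def kf(j,z): P,K=knob(j,z);return P,K*F
if __name__=="__main__":
    s,p,R=st();print(p,s["joints"].round(3),s["finger_gap"],s["grip_force"],s["ft_force"],s["clock"])
    for j in(0,.1,.2,.3,.4,.5,.6,.7,.82):print(j,end=" ");go(*kf(j,9))
E
python3 k.py
```

```text
[ 491.25815563 -225.58122346  199.90432651] [ 0.57   0.232 -0.486  2.277  1.115  0.422  1.805] 85.21046807451935 0.0 [ 0.21413891 -0.55457515  0.04565433] 24.775
0 rot [  0.07  -0.14 -11.08] slide cm [-0.05 -0.13  7.51] tgt [ 521.6 -249.3  135.4]
0.1 rot [ 0.07 -0.14 -5.35] slide cm [0.08 0.76 7.51] tgt [ 514.  -247.1  131.2]
0.2 rot [ 0.06 -0.14  0.38] slide cm [0.12 1.66 7.52] tgt [ 506.7 -244.1  126.8]
0.3 rot [ 0.05 -0.15  6.11] slide cm [0.07 2.56 7.52] tgt [ 499.8 -240.4  122.4]
0.4 rot [ 0.05 -0.15 11.84] slide cm [-0.07  3.45  7.52] tgt [ 493.5 -235.9  117.9]
0.5 rot [ 0.04 -0.15 17.57] slide cm [-0.3   4.32  7.52] tgt [ 487.7 -230.7  113.4]
0.6 rot [ 0.03 -0.15 23.3 ] slide cm [-0.61  5.16  7.52] tgt [ 482.5 -224.8  108.9]
0.7 rot [ 2.000e-02 -1.500e-01  2.903e+01] slide cm [-1.01  5.97  7.52] tgt [ 478.  -218.4  104.6]
0.82 rot [ 1.000e-02 -1.600e-01  3.591e+01] slide cm [-1.59  6.88  7.52] tgt [ 473.5 -209.9   99.5]
```

Call:
apply_moves(rotation=[[0, -0.1, -11], [0, -0.1, -11], [0, -0.1, -11], [0, -0.1, -11], [0, -0.1, -11], [0, -0.1, -11], [0, -0.1, -11], [0, -0.1, -11], [0, -0.1, -11], [0, -0.1, -11]], slide=[[-0.05, -0.1, 1], [-0.05, -0.1, 3], [-0.05, -0.1, 5], [-0.05, -0.1, 6.5], [-0.05, -0.1, 7.5], [-0.05, -0.1, 7.5], [-0.05, -0.1, 7.5], [-0.05, -0.1, 7.5], [-0.05, -0.1, 7.5], [-0.05, -0.1, 7.5]], fingers=[1, 1, 1, 1, 1, 1, -1, -1, -1, -1])

```text
clock: 26.02
tool_pos: [521.4, -248.8, 136.6]
tool_rot: [0.064, -0.58, 0.772, -0.251]
ft_force: [-7.1, 4.5, 12.5]
finger_gap: 13.6
grip_force: 58.4
```

```bash
python3 k.py; python3 -c "
from red import red;print(red())"
```

```text
[ 521.37391889 -248.75025086  136.63741687] [ 0.535  0.394 -0.426  2.285  1.549  0.402  1.589] 13.565504349131007 58.362606167793274 [-7.11674076  4.51077009 12.53609015] 26.025
0 rot [-0.01 -0.04 -0.41] slide cm [0.02 0.02 0.13] tgt [ 521.6 -249.3  135.4]
0.1 rot [-0.01 -0.04  5.32] slide cm [-0.02  0.92  0.13] tgt [ 514.  -247.1  131.2]
0.2 rot [-1.000e-02 -4.000e-02  1.105e+01] slide cm [-0.15  1.81  0.13] tgt [ 506.7 -244.1  126.8]
0.3 rot [-0.02 -0.04 16.77] slide cm [-0.37  2.69  0.13] tgt [ 499.8 -240.4  122.4]
0.4 rot [-2.00e-02 -4.00e-02  2.25e+01] slide cm [-0.67  3.53  0.13] tgt [ 493.5 -235.9  117.9]
0.5 rot [-2.000e-02 -4.000e-02  2.823e+01] slide cm [-1.05  4.35  0.13] tgt [ 487.7 -230.7  113.4]
0.6 rot [-2.000e-02 -4.000e-02  3.396e+01] slide cm [-1.52  5.12  0.13] tgt [ 482.5 -224.8  108.9]
0.7 rot [-3.000e-02 -4.000e-02  3.969e+01] slide cm [-2.06  5.84  0.13] tgt [ 478.  -218.4  104.6]
0.82 rot [-3.000e-02 -4.000e-02  4.657e+01] slide cm [-2.8   6.62  0.13] tgt [ 473.5 -209.9   99.5]
(53, np.float64(298.1), np.float64(228.2))
```

Call:
apply_moves(rotation=[[0, 0, 5.7], [0, 0, 11.5], [0, 0, 17], [0, 0, 22.9], [0, 0, 28.6], [0, 0, 34.4], [0, 0, 40], [0, 0, 47], [0, 0, 47], [0, 0, 47]], slide=[[0, 0.9, -0.1], [-0.15, 1.8, -0.1], [-0.35, 2.7, -0.1], [-0.7, 3.5, -0.1], [-1.05, 4.35, -0.1], [-1.5, 5.1, -0.1], [-2.05, 5.85, -0.1], [-2.8, 6.7, -0.1], [-2.8, 6.7, -0.1], [-2.8, 6.7, -0.1]], fingers=[-1, -1, -1, -1, -1, -1, -1, -1, -1, -1])

```text
clock: 27.32
tool_pos: [473.4, -211.7, 102.1]
tool_rot: [0.159, -0.223, 0.939, -0.207]
ft_force: [6.8, -9.8, -3.3]
finger_gap: 13.3
grip_force: 60.5
```

```bash
python3 k.py; python3 -c "
from red import red;print(red())"
```

```text
[ 473.4494921  -211.70484015  102.06396665] [ 0.615  0.454 -0.663  2.454  1.819  0.588  0.376] 13.261222122618468 60.54598152637482 [ 6.79514879 -9.83548128 -3.30197206] 27.325
0 rot [ -0.28  -0.2  -47.56] slide cm [-2.97 -6.29  0.2 ] tgt [ 521.6 -249.3  135.4]
0.1 rot [ -0.29  -0.19 -41.83] slide cm [-2.33 -5.65  0.2 ] tgt [ 514.  -247.1  131.2]
0.2 rot [ -0.3   -0.17 -36.1 ] slide cm [-1.77 -4.95  0.2 ] tgt [ 506.7 -244.1  126.8]
0.3 rot [ -0.3   -0.15 -30.37] slide cm [-1.27 -4.2   0.19] tgt [ 499.8 -240.4  122.4]
0.4 rot [ -0.31  -0.14 -24.64] slide cm [-0.86 -3.4   0.19] tgt [ 493.5 -235.9  117.9]
0.5 rot [ -0.32  -0.12 -18.91] slide cm [-0.53 -2.57  0.18] tgt [ 487.7 -230.7  113.4]
0.6 rot [ -0.32  -0.11 -13.18] slide cm [-0.28 -1.7   0.18] tgt [ 482.5 -224.8  108.9]
0.7 rot [-0.33 -0.09 -7.45] slide cm [-0.12 -0.82  0.17] tgt [ 478.  -218.4  104.6]
0.82 rot [-0.33 -0.07 -0.57] slide cm [-0.04  0.26  0.17] tgt [ 473.5 -209.9   99.5]
(20, np.float64(275.6), np.float64(239.5))
```

Call:
apply_moves(rotation=[[0, 0, 0], [0, 0, 0], [0, 0, 0], [0, 0, 0], [0, 0, 0], [0, 0, 0], [0, 0, 0], [0, 0, 0]], slide=[[0, 0.2, 0], [0, 0.2, 0], [0, 0, 0], [0, 0, 0], [0, 0, 0], [0, 0, -1.5], [0, 0, -3.5], [0, 0, -3.5]], fingers=[-1, -1, 1, 1, 1, 1, 1, 1])

```text
clock: 28.38
tool_pos: [458.7, -197.7, 132.3]
tool_rot: [0.159, -0.225, 0.939, -0.205]
ft_force: [-0.0, 0.1, 1.0]
finger_gap: 85.4
grip_force: 0.0
```

```bash
python3 k.py|head -1
python3 - <<'E'
from h import *
from red import red
s,p,R=st();print(red(),seatR(YAW).inv().apply(p-SEAT),knob(.8,9)[0]);go(np.array([560,-190,300]),R)
E
```

```text
[ 458.71555762 -197.74053842  132.29476436] [ 0.634  0.359 -0.697  2.455  1.661  0.541  0.51 ] 85.39068434387411 0.0 [-0.00907565  0.14837352  1.01940329] 28.375
(56, np.float64(274.8), np.float64(237.1)) [-36.78527068 -82.00482566  46.98176235] [ 474.20794059 -211.38875791  100.34488516]
rot [ 0.02 -0.03 -0.02] slide cm [-12.45 -10.64 -10.85] tgt [ 560 -190  300]
```

Run:
```python
from h import *
s,p,R=st();go(np.array([460,-230,250]),R);go(np.array([520,-330,300]),R)
```

```text
rot [0. 0. 0.] slide cm [-0.99 -8.05 -9.18] tgt [ 460 -230  250]
rot [0. 0. 0.] slide cm [ -2.24 -20.62  -8.02] tgt [ 520 -330  300]
```

Call:
apply_moves(rotation=[[0, 0, 0], [0, 0, 0], [0, 0, 0], [0, 0, 0], [0, 0, 0], [0, 0, 0], [0, 0, 0]], slide=[[-1, -8, -9], [-1, -8, -9], [-1, -8, -9], [-2.2, -20.6, -8], [-2.2, -20.6, -8], [-2.2, -20.6, -8], [-2.2, -20.6, -8]], fingers=[1, 1, 1, 1, 1, 1, 1])

```text
clock: 29.3
tool_pos: [519.7, -332.3, 298.5]
tool_rot: [0.158, -0.223, 0.94, -0.205]
ft_force: [0.4, 1.5, -0.3]
finger_gap: 85.7
grip_force: 0.0
```

Run:
```python
from h import *
from red import red
s,p,R=st();print(p,s["ft_force"],s["joints"].round(2),red(),red("top"))
c=lambda n,k=6:(lambda im,u,v:cv2.resize(im[v-55:v+45,u-33:u+33],(66*k,100*k),interpolation=cv2.INTER_CUBIC))(cams.grab_frame(n),*proj(n,SEAT)[0].astype(int))
cv2.imwrite("pics/a7.png",cv2.convertScaleAbs(np.hstack([c("top"),c("side")]),alpha=1.5))
```

```text
[ 519.65971631 -332.28354781  298.53841589] [ 0.40212807  1.50556745 -0.31797168] [ 1.02  0.23 -0.74  1.97  0.62  0.58  1.91] (57, np.float64(274.8), np.float64(237.1)) (29, np.float64(324.4), np.float64(218.7))
```

View pics/a7.png

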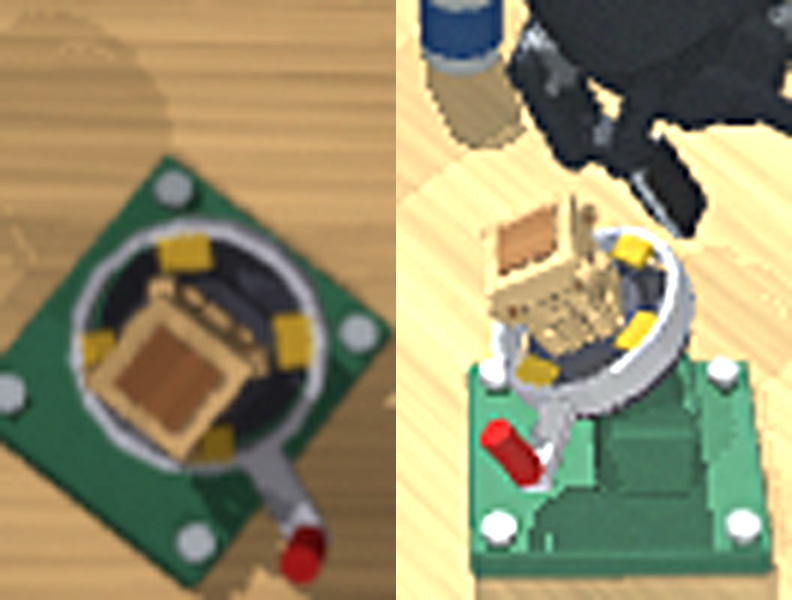

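The capital sits home, with the yellow lips over the plate's corners. The knob is at about (302,550) top and (512,452) side, which matches the locked position. The gripper is clear, so I'm handing in.

```bash
python3 -c "
from workcell import close_job
print(close_job())"
```

```text
the job is handed in; nothing more can be done
None
```

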